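# Handling jig: nest a drilled handle blank and feed the bar home

## Task

Set up this new turning tool for its handle: put the drilled handle blank into the nest of the jig, right down on the floor, with its steel ferrule facing the guide tube. Then take the loose steel bar that lies across the stock and feed it endwise through the guide tube, in at the flared mouth, until it is fully home at the bottom of the hole in the handle, and let go. Leave the turned cup, the plain blank and the wedge where they are.

Things in the scene. Friction and masses are not known exactly. Their poses are not given: they have to be found in the camera images.
- jig: Fixed jig: wooden board 20 mm thick, 104 mm wide, with guide tube and handle nest. Origin on the bench under the board, which runs from -135 to +97 mm along y; z up. The bar is fed along the jig's -y (to the robot's left); feed axis at x = 0, 44 mm above the bench. Its place and yaw (about 0.1 rad) vary. Highest part, the back stop: 62 mm above the bench.
- tube_mouth (a point): Centre of the flared mouth of the square steel guide tube, on the feed axis, 94.5 mm from the jig's origin along +y, 44 mm above the bench; axes as the jig's. Opening about 27 x 27 mm, narrowing over 10 mm to the tube's 17 x 17 mm hole (25 x 25 mm outside). Straps round it are 31 mm wide and reach 59.5 mm above the bench.
- tube_exit (a point): Centre of the tube's inner end, on the feed axis, 114.5 mm from the mouth; axes as the jig's. The tube ends here, 12 to 16 mm short of the seated handle's ferrule.
- nest_floor (a point): Centre of the nest's floor, 20 mm above the bench; axes as the jig's. Open-topped pocket, 51 mm in x, 74 mm in y. Corner cheeks 17 mm high, sloped at the top, leave a 39 mm finger gap in the middle of each side; back stop (-y) 42 mm high; two front cheeks (+y) 30 mm high, 35 mm apart for the ferrule. The seated handle's origin lies within a few mm of this point; it fits one way round only.
- handle: Loose drilled light wood handle blank, 48 x 48 mm in section, 70 mm long (y), about 0.12 kg; round steel ferrule 32 mm across, 16 mm long on its +y end. Origin: centre of the wooden body's underside; z up. Starts flat on the bench in one of three places, turned up to 2 rad from the way it fits. Beyond the jig mind the lathe's pillar (125 mm high, more at bolts; from x = 0.62 on, y 0.06 to 0.20).
- bore_mouth (a point): Open end of the handle's hole, at the ferrule's face, 51 mm along the handle's +y, 24 mm above its underside; axes as the handle's. Tapers from 29 mm to the 20.5 mm hole in the wood.
- bore_bottom (a point): Bottom of the handle's hole, on its centre line, 52 mm behind the mouth (1 mm to -y of the handle's origin); axes as the handle's.
- bar: Loose straight steel bar, 428 mm long (x), roughly eight-sided, 14 mm wide and 13 mm high, ends slightly tapered, about 0.45 kg. It lies level across the fixed stock bars right of the jig, its underside about 13 mm above the bench, clear below its middle. Origin: middle of its underside, z up; x along its length. Both ends are alike. The other bars (over 600 mm) are fixed.
- bar_end_a (a point): Centre of the bar's +x end face, 214 mm from its middle, 6.5 mm above its underside; axes as the bar's.
- bar_end_b (a point): Centre of the bar's -x end face, 214 mm from its middle, 6.5 mm above its underside; axes as the bar's.
- cup: Bystander: turned wooden cup 66 mm across, 68 mm tall, standing. Origin: centre of its underside.
- plain_blank: Bystander: eight-sided sawn wood blank without a hole, 58 x 61 x 36 mm. Origin: centre of its underside.
- wedge: Bystander: wooden wedge 89 x 46 x 26 mm. Origin: centre of its underside.

How it is judged:
On the way, in this order (a step that is already met when the one before it is completed fails the run):
1. the handle blank sits in the nest, ferrule to the tube (distance between bore_mouth and tube_exit below 0.022 m and horizontal distance between handle and nest_floor below 0.007 m and z of handle in the frame of nest_floor between -0.003 and 0.004 m and angle between the y axis of handle and the y axis of jig, either way round below 0.07 rad and angle between handle's own z axis and vertical below 0.07 rad and contact force between the fingers and handle below 0.2 N), for 0.2 s.
2. with the handle in the nest, an end of the bar is well inside the guide tube (distance between bore_mouth and tube_exit below 0.022 m and horizontal distance between handle and nest_floor below 0.007 m and z of handle in the frame of nest_floor between -0.003 and 0.004 m and angle between the y axis of handle and the y axis of jig, either way round below 0.07 rad and angle between handle's own z axis and vertical below 0.07 rad and ((y of bar_end_a in the frame of tube_exit below 0.08 m and x of bar_end_a in the frame of tube_exit between -0.008 and 0.008 m and z of bar_end_a in the frame of tube_exit between -0.008 and 0.008 m) or (y of bar_end_b in the frame of tube_exit below 0.08 m and x of bar_end_b in the frame of tube_exit between -0.008 and 0.008 m and z of bar_end_b in the frame of tube_exit between -0.008 and 0.008 m))), for 0.1 s.
At the end, for the whole second after the job is handed in: Handle blank down on the nest's floor (4 mm), its origin within 7 mm of the floor's centre, straight and level to 0.07 rad, ferrule to the tube; one end of the bar within 5 mm of the bottom of the handle's hole; bar along the feed axis to 0.06 rad; both at rest (distance between bore_mouth and tube_exit below 0.022 m and horizontal distance between handle and nest_floor below 0.007 m and z of handle in the frame of nest_floor between -0.003 and 0.004 m and angle between the y axis of handle and the y axis of jig, either way round below 0.07 rad and angle between handle's own z axis and vertical below 0.07 rad and ((y of bar_end_a in the frame of bore_bottom below 0.005 m and distance between bar_end_a and bore_bottom below 0.01 m) or (y of bar_end_b in the frame of bore_bottom below 0.005 m and distance between bar_end_b and bore_bottom below 0.01 m)) and angle between the x axis of bar and the y axis of jig, either way round below 0.06 rad and linear speed of each of bar, handle below 0.02 m/s); the robot touches nothing.
It fails at once if the turned cup is shifted more than 30 mm or tipped (distance of cup from where it was at the start of the episode above 0.03 m or angle between cup's own z axis and vertical above 0.35 rad).
It fails at once if the plain blank is shifted more than 30 mm (distance of plain_blank from where it was at the start of the episode above 0.03 m).
It fails at once if the wedge is shifted more than 30 mm (distance of wedge from where it was at the start of the episode above 0.03 m).
It also fails if it takes over 70 s, if anything falls off the work surface, if the arm or the gripper's body presses on something with over 40 N, if the wrist force passes 120 N, or if a joint passes its speed limit or range.

## Robot

A 6-joint arm with a two-finger parallel gripper is mounted at the origin on a cart in front of the work surface, level with it; the furniture and walls round the work are solid. World frame = base frame: x ahead of the robot, y to its left, z up, the work surface at z = 0. Lengths are in m, angles in rad, forces in N, time in s.
With the tool pointing down it reaches from about 0.225 to 0.875 m from the base axis. Payload 3.4 kg.
Tool frame: the origin (TCP) lies at the very end of the fingers, on their centre line; the grasp point (between the pads) lies 19 mm behind it; z points along the fingers, y is the direction in which the jaws open and shut (so a half turn about z gives the same grasp; the last joint's range is limited). The gripper opens to 85 mm and grips with 20 to 120 N. Pads are 22 mm wide; open, the fingers measure 114 mm over their backs; the gripper's body (76 mm by 85 mm) begins 54 mm behind the grasp point. The pads swing forward as they close: fully open they stand 13 mm farther back than shut.
Start: joints at [-1.411, 0.276, 1.505, -0, 1.361, -0.121], TCP at [0.159, -0.553, 0.231] pointing down, gripper open.
Joint ranges: [-2.89, 2.89], [-0.75, 2.08], [0.22, 2.7], [-1.18, 4.32], [0.11, 2.71], [-2.7, 2.7]. Speed limits (rad/s): [2.57, 2.57, 3.14, 3.14, 3.14, 3.14].

## Interface

Orientations are given as a unit quaternion [w, x, y, z].
In Python, from rig import get_state, get_image, camera_model, sign_off gives the robot as it stands. The module is installed in compiled form; this text tells all that it offers.
- The arm moves only by the tool drive_tool, never from a script. Its argument "motion" is text: rows parted by semicolons, each of 7 numbers parted by spaces: the turn, a rotation vector about the tool's x, y, z in degrees, then the shift along the tool's x, y, z in m, then the opening in per cent of the stroke, from 0 (shut) to 100 (fully open). In form: wx wy wz tx ty tz hand; .... A call has 1 to 12 rows; each row shifts and turns the pose as measured when the row begins, along the tool's axes as they then stand; what a row does not reach is not made up. A row lasts 1/8 s, in which the tool goes at most 62.5 mm and 10.7 degrees, less where a joint would pass 70% of its speed; a pose out of reach is approached as far as the arm can. A call is refused whole if a number of a shift passes 0.0625 or a number of a turn 10.7, either way. A call with a gripper value outside its range is refused whole. The fingers move at their own pace and stop on an object; "newtons" is the grip in N (left out, the last holds). Time passes only in rows, so rows that do not move let the fingers close. It gives the time, the measured TCP pose, the force and the opening at its end, in the units of the state.
- get_state(): the state, without advancing time (a new reading comes with each control period).
- get_image(name): name is "scene" or "top"; returns (picture, depth): 420x560x3 uint8, red, green, blue; 420x560 float32, m along the optical axis (not along the pixel's ray), 0 where there is no reading.
- camera_model(name): a dict with "camera_matrix" (3x3 intrinsics, pixels), "D" ([k1, k2, p1, p2, k3] as OpenCV has them; the pictures are not rectified), "cam_to_world" (4x4, takes a point from camera to world coordinates). Camera axes: x right, y up, looking along -z (the intrinsics and any distortion apply to the point x, -y, -z); pixel columns grow to the right and rows downward; lengths in m; the calibration is good to about 2 mm. A picture is of the moment at which its call begins. camera_model takes no time and is no camera call.
- sign_off(): hands the job in, once; it reports no verdict.
The state is a dict: "clock": time; "qpos": joint angles; "qd": joint speeds; "effort": joint torques, N m; "position": TCP position; "ee_rot": TCP orientation; "contact_force": force on the tool from outside, world axes, zero at the start; "moment": the same for the moment, N m; "width": finger opening in m.
Only numpy, scipy, OpenCV 4.12 (cv2) and the standard library are available. Lean on these libraries where they do the work, as an engineer would, in place of code of your own. Each camera call takes 0.05 s, during which the arm holds its last target.

## Working session

There is one attempt and no reset: what is moved stays moved. The work goes in short steps, Python scripts to look and compute and a tool call to move; the robot and the scene stay as the last step left them, time stands still between calls to the robot, and variables do not carry over. Pictures are saved under pics/ and viewed, and the job is handed in when it is done.

Besides the shell and the picture viewer there is one more tool, called as name(argument=value, ...) on one line, values as JSON. drive_tool: Moves the arm, as the interface text tells. Its arguments: {"type":"object","properties":{"motion":{"type":"string"},"newtons":{"type":"number"}},"required":["motion"]}

```bash
mkdir -p pics
cat > h.py <<'E'
import numpy as np,cv2
from rig import get_state,get_image,camera_model
def grab(n,tag):
    im,d=get_image(n); cv2.imwrite(f'pics/{tag}.png',im[:,:,::-1]); np.savez(f'pics/{tag}.npz',im=im,d=d); return im,d
def world(n,px,d=None,z=None):
    m=camera_model(n);K=np.array(m['camera_matrix']);D=np.array(m['D']);T=np.array(m['cam_to_world'])
    px=np.array(px,float).reshape(-1,1,2)
    u=cv2.undistortPoints(px,K,D).reshape(-1,2)
    r=np.c_[u[:,0],-u[:,1],-np.ones(len(u))]
    if z is not None:
        w=r@T[:3,:3].T; s=(z-T[2,3])/w[:,2]; return T[:3,3]+w*s[:,None]
    return (r*np.array(d).reshape(-1,1))@T[:3,:3].T+T[:3,3]
def proj(n,P):
    m=camera_model(n);K=np.array(m['camera_matrix']);D=np.array(m['D']);T=np.array(m['cam_to_world'])
    c=(np.atleast_2d(P)-T[:3,3])@T[:3,:3]; c=c*[1,-1,-1]
    return cv2.projectPoints(c,np.zeros(3),np.zeros(3),K,D)[0].reshape(-1,2)
E
python3 - <<'E'
from h import *
for n in ('scene','top'):
    im,d=grab(n,n+'0'); m=camera_model(n); print(n,np.round(m['camera_matrix'],1).tolist(),np.round(m['D'],3),np.round(m['cam_to_world'],3).tolist())
print(get_state())
E
```

```text
scene [[432.5, 0.0, 281.2], [0.0, 432.5, 205.5], [0.0, 0.0, 1.0]] [-0.017  0.     0.     0.     0.   ] [[-0.679, 0.395, -0.618, -0.164], [-0.734, -0.354, 0.58, 0.637], [0.011, 0.848, 0.53, 0.634], [0.0, 0.0, 0.0, 1.0]]
top [[449.4, 0.0, 275.9], [0.0, 449.4, 202.8], [0.0, 0.0, 1.0]] [-0.069  0.     0.     0.     0.   ] [[-0.02, 0.993, -0.115, 0.357], [-1.0, -0.019, 0.004, 0.005], [0.001, 0.116, 0.993, 1.447], [0.0, 0.0, 0.0, 1.0]]
{'clock': 0.1, 'qpos': array([-1.41101381e+00,  2.76547856e-01,  1.50597135e+00, -2.15028637e-05,
        1.36069383e+00, -1.21001953e-01]), 'qd': array([-0.00145922, -0.00178872, -0.00288044, -0.00221115, -0.00106214,
        0.00072853]), 'effort': array([ 1.27304695e-03, -4.17698979e+01, -2.46405047e+01, -2.67325195e-04,
        5.77625455e-03,  6.45958806e-06]), 'position': array([ 0.15925222, -0.5520389 ,  0.23053104]), 'ee_rot': array([-8.09835818e-04,  9.90160547e-01,  1.39933683e-01, -2.62200713e-05]), 'contact_force': array([0.13242857, 0.49966054, 0.62092623]), 'moment': array([ 0.0259178 , -0.01148424,  0.00049707]), 'width': 0.08573047742694426}
```

View pics/scene0.png

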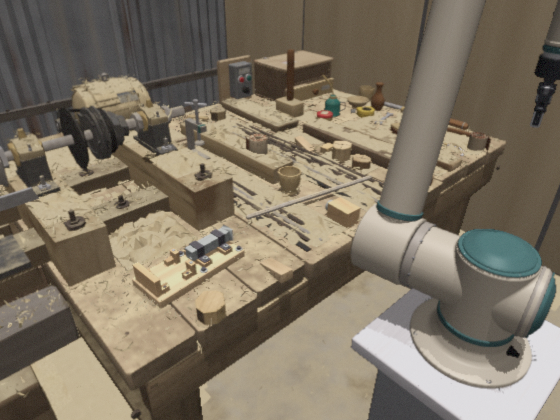

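View pics/top0.png

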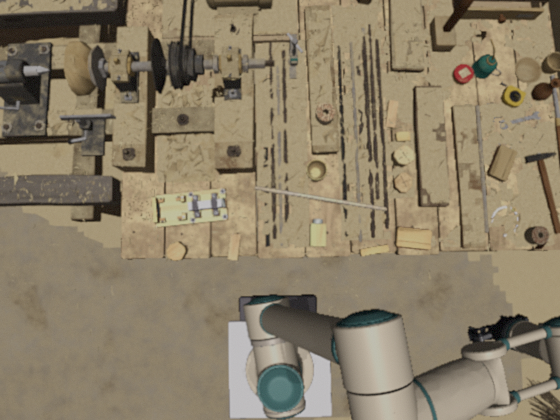

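The top view shows the jig around (190,208), the bar from (256,188) to (386,209), the cup at (316,170), and a likely handle at (318,232). I'll zoom in next.

Run:
```python
import cv2
a=cv2.imread('pics/top0.png')
cv2.imwrite('pics/z1.png',cv2.resize(a[150:270,140:410],None,fx=2.9,fy=2.9,interpolation=cv2.INTER_CUBIC))
cv2.imwrite('pics/z1b.png',cv2.resize(a[175:235,145:240],None,fx=8,fy=8,interpolation=cv2.INTER_CUBIC))
b=cv2.imread('pics/scene0.png')
cv2.imwrite('pics/z2.png',cv2.resize(b[150:340,120:400],None,fx=2.8,fy=2.8,interpolation=cv2.INTER_CUBIC))
```

```text
(no output)
```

View pics/z1.png

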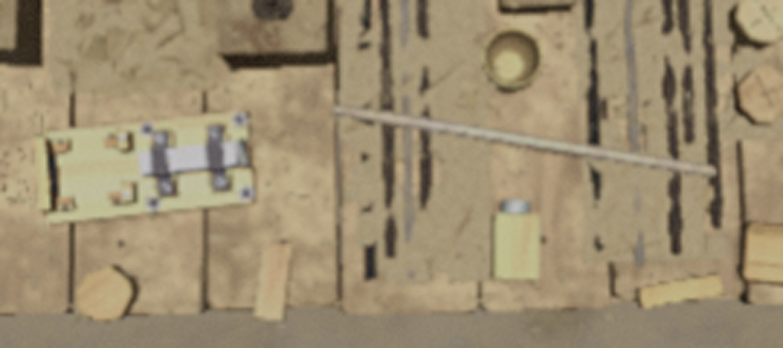

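View pics/z1b.png

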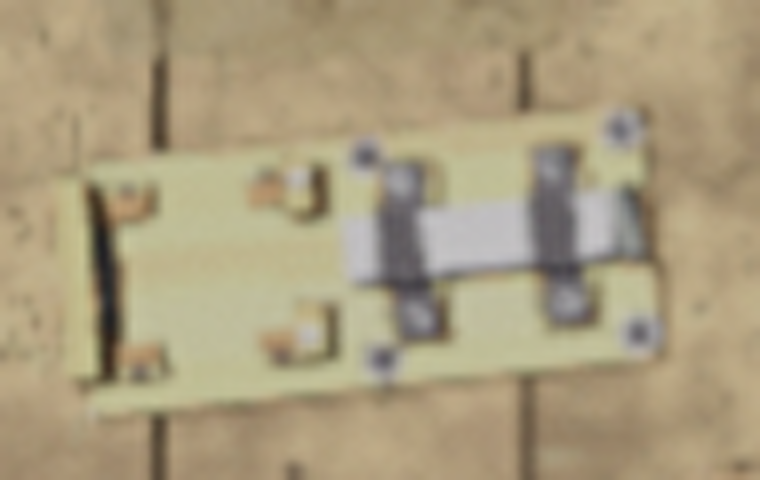

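View pics/z2.png

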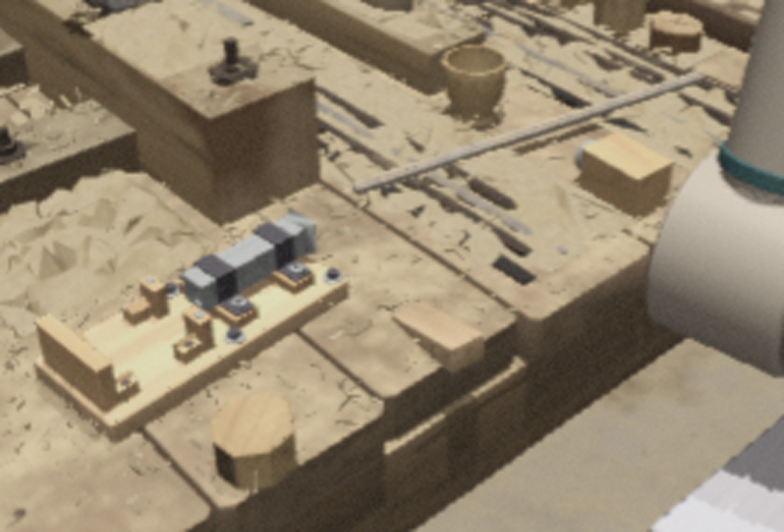

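Run:
```python
from h import *
z=np.load('pics/top0.npz');im,d=z['im'],z['d']
P=world('top',np.stack(np.meshgrid(np.arange(560),np.arange(420)),-1).reshape(-1,2),d=d.ravel()).reshape(420,560,3)
hsv=cv2.cvtColor(im,cv2.COLOR_RGB2HSV)
for n,(x,y) in dict(board=(180,215),bench=(170,180),tube=(200,207),hand=(317,235),fer=(318,221),bar=(290,194),strap=(196,205)).items(): print(n,im[y,x],hsv[y,x],np.round(P[y,x],4))
Z=P[:,:,2]
v=np.clip(Z*255/0.1,0,255).astype(np.uint8)
cv2.imwrite('pics/zmap.png',cv2.resize(cv2.applyColorMap(v[150:270,140:410],2),None,fx=2.9,fy=2.9,interpolation=0))
```

```text
board [190 183 149] [ 25  55 190] [0.4901 0.3065 0.0199]
bench [167 154 121] [ 22  70 167] [0.6057 0.3417 0.0106]
tube [193 192 193] [150   1 193] [0.5109 0.2367 0.0535]
hand [190 183 137] [ 26  71 190] [ 0.4169 -0.1265  0.0468]
fer [185 187 183] [ 45   5 187] [ 0.4611 -0.1318  0.0379]
bar [165 156 143] [ 18  34 165] [ 0.5501 -0.0462  0.0258]
strap [103 100 102] [160   7 103] [0.5172 0.2489 0.0553]
```

View pics/zmap.png

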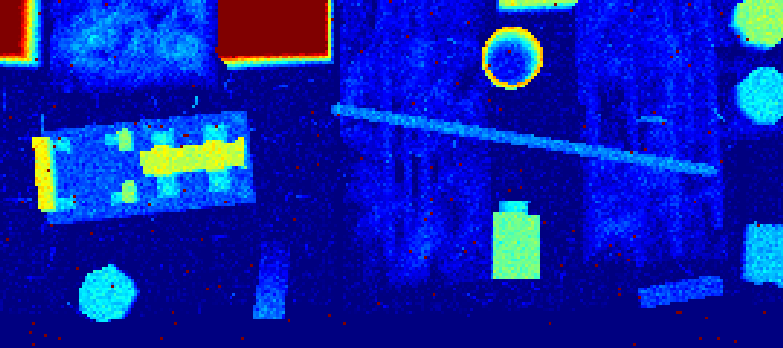

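```bash
cat > meas.py <<'E'
from h import *
def cloud(tag,n='top'):
    z=np.load(f'pics/{tag}.npz');im,d=z['im'],z['d']
    return im,world(n,np.stack(np.meshgrid(np.arange(560),np.arange(420)),-1).reshape(-1,2),d=d.ravel()).reshape(420,560,3)
def comp(mask):
    n,l,s,c=cv2.connectedComponentsWithStats(mask.astype(np.uint8)); k=1+np.argmax(s[1:,4]); return l==k
def rect(P,m):
    p=P[m][:,:2].astype(np.float32); (c,s,a)=cv2.minAreaRect((p*1000)); return np.round(c,1),np.round(s,1),round(a,1),len(p)
def line(P,m):
    p=P[m][:,:2]; c=p.mean(0); u=np.linalg.svd(p-c)[2][0] if len(p)<5000 else None
    if u[1]<0:u=-u
    t=(p-c)@u; return np.round(c*1000,1),u,np.round(np.percentile(t*1000,[0,1,99,100]),1),np.round(np.std((p-c)@[-u[1],u[0]])*1000,2)
def box(r0,r1,c0,c1):
    m=np.zeros((420,560),bool); m[r0:r1,c0:c1]=1; return m
E
python3 - <<'E'
from meas import *
for f in ['top0']:
    im,P=cloud(f);Z=P[:,:,2]; sh=Z
    B=comp(box(180,232,148,232)&(Z>.014)&(Z<.3)); r=rect(P,B); print('board',r)
    T=comp(box(195,220,185,228)&(Z>.046)&(Z<.07)); print('tube',rect(P,T),line(P,T),P[T][:,2].mean())
    S=comp(box(190,225,148,162)&(Z>.045)&(Z<.08)); print('stop',rect(P,S),P[S][:,2].mean())
    H=comp(box(215,250,305,330)&(Z>.042)&(Z<.06)); print('hand',rect(P,H),P[H].mean(0),np.median(P[H][:,2]))
    F=comp(box(215,226,305,330)&(Z>.025)&(Z<.041)); print('fer',P[F].mean(0),F.sum())
    R=comp(box(180,215,250,392)&(Z>.019)&(Z<.034)); print('bar',line(P,R),np.median(P[R][:,2]))
    for n,b in dict(cup=box(158,182,305,330),plain=box(238,265,165,190),wedge=box(230,262,225,243)).items():
        m=comp(b&(Z>.012)); print(n,rect(P,m),P[m].max(0))
    pil=comp(box(120,175,212,256)&(Z>.08)); print('pillar',P[pil].min(0),P[pil].max(0))
E
```

```text
board (array([515.5, 274. ]), array([236. , 119.4]), 89.9, 2348)
tube (array([520.6, 218.3]), array([ 31.6, 113. ]), 5.4, 328) (array([520.4, 217.8]), array([-0.09324046,  0.99564362]), array([-56. , -54.6,  54.8,  57. ]), np.float64(8.39)) 0.057537524291654735
stop (array([505.8, 378.5]), array([78.8, 15.4]), 5.7, 147) 0.05988327934700479
hand (array([ 419.9, -128.1]), array([47.7, 69. ]), 88.2, 356) [ 0.41932364 -0.12772705  0.04812728] 0.04818736440545213
fer [ 0.46280528 -0.12697009  0.03509833] 39
bar (array([ 536.5, -143.2]), array([0.18338025, 0.98304206]), array([-212.5, -206.7,  211.4,  216. ]), np.float64(3.91)) 0.02456579547902804
cup (array([512.4, -56.4]), array([ 65.4, 326.6]), 57.2, 334) [0.65478509 0.00468344 1.44652598]
plain (array([381.9, 176.2]), array([ 59.8, 341.2]), 1.8, 305) [0.40748883 0.34629812 1.44652598]
wedge (array([377.1, 138.9]), array([32.7, 61.7]), 84.2, 162) [0.40741771 0.15703298 0.02983939]
pillar [0.35740741 0.00468344 0.08010635] [0.76829291 0.18380318 1.44652598]
```

Run:
```python
from meas import *
im,P=cloud('top0');Z=P[:,:,2]
u=np.array([-.0935,.9956]);n=np.array([.9956,.0935]);c=np.array([.5204,.2178])
O=c+.03725*u
J=np.stack([(P[:,:,:2]-O)@n,-(P[:,:,:2]-O)@u],-1)*1000
S=box(190,225,148,165)&(Z>.058)&(Z<.07);print('stop',np.percentile(J[S],[2,98],axis=0).round(1))
for r in [(190,206),(206,225)]:
    C=box(*r,176,187)&(Z>.040)&(Z<.056); C=comp(C);print('front cheek',np.percentile(J[C],[3,97],axis=0).round(1),C.sum(),P[C][:,2].max())
B=comp(box(180,232,148,232)&(Z>.014)&(Z<.08));print('board',np.percentile(J[B],[0,1,99,100],axis=0).round(1))
T=comp(box(195,220,185,228)&(Z>.046)&(Z<.07))
for a in np.arange(-25,100,15):
    m=T&(J[:,:,1]>a)&(J[:,:,1]<a+15); print(a,np.percentile(J[m][:,0],[5,50,95]).round(1),np.median(Z[m]).round(4))
# handle long-edge fit
H=comp(box(215,250,305,330)&(Z>.042)&(Z<.06)); print('hand box',cv2.minAreaRect((P[H][:,:2]*1000).astype(np.float32)))
Q=P[H][:,:2]; mid=[];W=[]
for a in np.arange(.39,.45,.01):
    q=Q[(Q[:,0]>a)&(Q[:,0]<a+.01),1]; mid.append((a+.005,q.min(),q.max()));
mid=np.array(mid);print(mid.round(4),np.polyfit(mid[:,0],mid[:,1],1),np.polyfit(mid[:,0],mid[:,2],1))
R=comp(box(180,215,250,392)&(Z>.019)&(Z<.034));p=P[R]
for a in np.arange(-.36,.08,.06):
    m=(p[:,1]>a)&(p[:,1]<a+.06); print('bar',p[m].mean(0).round(4), m.sum(),np.percentile(p[m][:,2],90).round(4))
print(p[:,1].min(),p[:,1].max())
for nme,b in dict(cup=box(158,182,305,330),plain=box(238,265,165,190),wedge=box(230,262,225,243)).items():
    m=comp(b&(Z>.012)&(Z<.08)); print(nme,rect(P,m),np.percentile(P[m],[1,99],axis=0).round(3))
m=box(120,178,212,256)&(Z>.08)&(Z<.2); print('pillar',P[m].min(0),P[m].max(0))
```

```text
stop [[ -36.5 -131.3]
 [  39.3 -116.6]]
front cheek [[ 18.3 -44.5]
 [ 40.3 -30.1]] 33 0.054651871211240266
front cheek [[-39.  -46.8]
 [-17.  -30.5]] 34 0.054452357548381736
board [[ -52.1 -135. ]
 [ -50.6 -130.2]
 [  51.7   93.8]
 [  70.9  102.1]]
-25 [-10.8   1.4  11.2] 0.0562
-10 [-13.9   0.7  13.4] 0.0581
5 [-13.6  -0.4  13.7] 0.0586
20 [-12.   -0.4  10.3] 0.0558
35 [-10.8  -1.2  11.3] 0.0564
50 [-14.8  -0.1  14.8] 0.0587
65 [-11.3   0.8  11.4] 0.0587
80 [-12.8   0.4  12.9] 0.0571Traceback (most recent call last):
  File "<stdin>", line 12, in <module>
    return _quantile_unchecked(
        a, q, axis, out, overwrite_input, method, keepdims, weights)
    return _ureduce(a,
                    func=_quantile_ureduce_func,
    ...<5 lines>...
                    overwrite_input=overwrite_input,
                    method=method)
    r = func(a, **kwargs)
    result = _quantile(arr,
                       quantiles=q,
    ...<2 lines>...
                       out=out,
                       weights=wgt)
    slices_having_nans = np.isnan(arr[-1, ...])
                                  ~~~^^^^^^^^^
IndexError: index -1 is out of bounds for axis 0 with size 0
```

Run:
```python
from meas import *
u=np.array([-.0935,.9956]);n=np.array([.9956,.0935]);c=np.array([.5204,.2178]);O=c+.03725*u
def J(p): p=p[:,:2]-O; return (np.c_[p@n,-p@u]*1000).round(1)
def zz(x,y): return [(x+.5)/8-.5+145,(y+.5)/8-.5+175]
for nm,pts,z in [('stop front top',[(90,190),(97,375)],.062),('stop back top',[(60,185),(70,380)],.062),('cheek back top',[(285,180),(296,330)],.05),('cheek front top',[(313,180),(322,330)],.05),('tube exit',[(343,220),(350,283)],.0565),('board right',[(645,110),(658,350)],.02),('board left',[(88,165),(97,412)],.02)]:
    print(nm,J(world('top',[zz(*p) for p in pts],z=z)).tolist())
b=cv2.imread('pics/scene0.png')
cv2.imwrite('pics/z3.png',cv2.resize(b[215:310,125:255],None,fx=6,fy=6,interpolation=cv2.INTER_CUBIC))
im,P=cloud('top0');Z=P[:,:,2]
H=comp(box(215,250,305,330)&(Z>.042)&(Z<.06)); Q=P[H][:,:2]; mid=[]
for a in np.arange(.388,.448,.01):
    q=Q[(Q[:,0]>a)&(Q[:,0]<a+.01),1]; mid.append((a+.005,q.min(),q.max()) if len(q) else (np.nan,)*3)
mid=np.array(mid);mid=mid[~np.isnan(mid[:,0])];print(mid.round(4),np.polyfit(mid[:,0],mid[:,1],1)[0],np.polyfit(mid[:,0],mid[:,2],1)[0])
R=comp(box(180,215,250,392)&(Z>.019)&(Z<.034));p=P[R]
for a in np.arange(-.36,.08,.06):
    m=(p[:,1]>a)&(p[:,1]<a+.06); print('bar',p[m].mean(0).round(4), m.sum(),np.percentile(p[m][:,2],90).round(4))
print(p[:,1].min(),p[:,1].max())
for nme,b in dict(cup=box(158,182,305,330),plain=box(238,265,165,190),wedge=box(230,262,225,243)).items():
    m=comp(b&(Z>.012)&(Z<.08)); print(nme,rect(P,m),np.percentile(P[m],[1,99],axis=0).round(3).tolist())
m=box(110,178,205,256)&(Z>.08)&(Z<.2); print('pillar',np.percentile(P[m],[1,99],axis=0).round(3))
```

```text
stop front top [[34.0, -116.2], [-38.4, -119.5]]
stop back top [[37.3, -127.8], [-39.1, -130.1]]
cheek back top [[31.1, -42.2], [-28.3, -43.1]]
cheek front top [[29.8, -31.2], [-29.5, -33.0]]
tube exit [[11.8, -19.6], [-13.1, -19.2]]
board right [[47.4, 98.6], [-49.2, 94.0]]
board left [[50.8, -126.8], [-48.7, -131.4]]
[[ 0.393  -0.1505 -0.1034]
 [ 0.403  -0.1513 -0.104 ]
 [ 0.413  -0.1518 -0.1045]
 [ 0.423  -0.1517 -0.1046]
 [ 0.433  -0.1522 -0.105 ]
 [ 0.443  -0.1525 -0.105 ]] -0.03614557932833293 -0.032322595634275794
bar [ 0.5029 -0.3247  0.0253] 68 0.0292
bar [ 0.5121 -0.2719  0.0247] 79 0.0293
bar [ 0.524  -0.2102  0.0247] 74 0.0282
bar [ 0.5355 -0.15    0.025 ] 73 0.0289
bar [ 0.5466 -0.0901  0.0247] 75 0.0291
bar [ 0.5572 -0.0303  0.0249] 76 0.0295
bar [0.5686 0.0292 0.0244] 76 0.0281
bar [0.5749 0.0649 0.0254] 11 0.0305
-0.3519140346945089 0.06856739751865323
cup (array([ 621.7, -127.9]), array([62.7, 64.2]), 40.9, 332) [[0.59, -0.159, 0.012], [0.653, -0.097, 0.074]]
plain (array([376.6, 316.9]), array([56.5, 59.2]), 57.6, 304) [[0.348, 0.286, 0.015], [0.404, 0.344, 0.042]]
wedge (array([377.1, 138.9]), array([32.7, 61.7]), 84.2, 162) [[0.347, 0.124, 0.013], [0.404, 0.157, 0.03]]
pillar [[0.623 0.068 0.09 ]
 [0.797 0.18  0.146]]
```

View pics/z3.png

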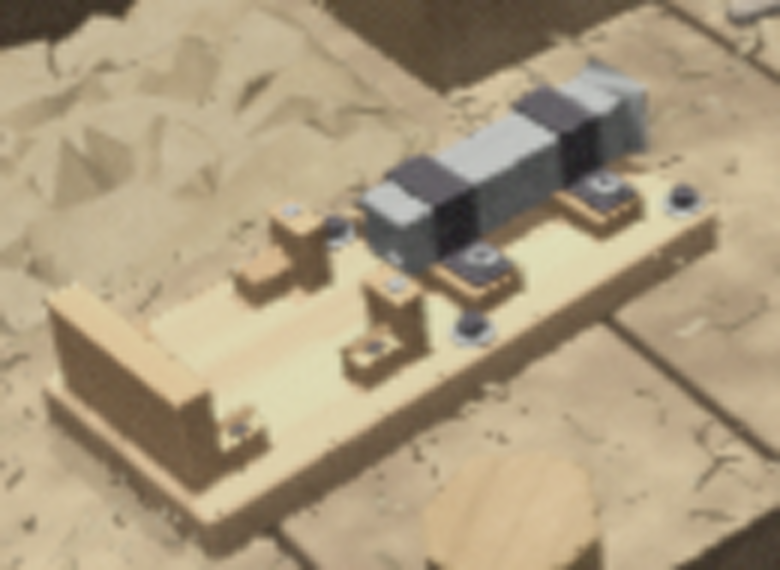

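Run:
```python
from meas import *
u=np.array([-.0935,.9956]);n=np.array([.9956,.0935]);c=np.array([.5204,.2178]);O=c+.03725*u
def J(p): p=p[:,:2]-O; return (np.c_[p@n,-p@u]*1000).round(1)
def zz(x,y): return [(x+.5)/6-.5+125,(y+.5)/6-.5+215]
for nm,pts,z in [('stop front top',[(80,287),(213,388)],.062),('stop back',[(50,302),(182,405)],.062),('stop front foot',[(225,462)],.037),('near cheek back top',[(365,282),(385,303)],.05),('far cheek back top',[(272,210),(300,228)],.05),('tube exit top',[(363,198),(432,213),(412,222)],.0565),('board corners',[(212,525),(715,212),(48,388)],.02)]:
    print(nm,J(world('scene',[zz(*p) for p in pts],z=z)).tolist())
```

```text
stop front top [[31.8, -122.8], [-44.6, -122.0]]
stop back [[32.4, -134.1], [-44.1, -133.5]]
stop front foot [[-51.6, -126.3]]
near cheek back top [[-24.8, -47.0], [-39.1, -49.4]]
far cheek back top [[32.9, -44.6], [16.8, -44.1]]
tube exit top [[7.0, -22.5], [-18.2, -11.2], [-17.1, -19.3]]
board corners [[-56.4, -137.6], [-57.7, 89.7], [41.6, -137.3]]
```

drive_tool(motion="0 0 0 .037 -.0335 .008 100;0 0 0 .037 -.0335 .008 100;0 0 0 .037 -.0335 .008 100;0 0 0 .037 -.0335 .008 100;0 0 0 .037 -.0335 .008 100;0 0 0 .037 -.0335 .008 100;0 0 0 .037 -.0335 .008 100;0 0 0 .037 -.0335 .008 100;0 0 0 .037 -.0335 .008 100;0 0 0 .037 -.0335 .008 100;0 0 -10 0 0 0 100;0 0 -10 0 0 0 100", newtons=50)

```text
clock: 1.6
position: [0.4288, -0.1134, 0.1447]
ee_rot: [-0.003, 0.949, 0.314, -0.0]
contact_force: [-0.4, 0.4, -0.3]
width: 0.0853
```

drive_tool(motion="0 0 -10 0 0 0 100;0 0 -10 0 0 0 100;0 0 -10 0 0 0 100;0 0 -10 0 0 0 100;0 0 -10 0 0 0 100;0 0 -10 0 0 0 100;0 0 -10 0 0 0 100;0 0 -10 0 0 0 100;0 0 -10 0 0 0 100;0 0 -10 0 0 0 100;0 0 -10 0 0 0 100;0 0 -10 0 0 0 100")

```text
clock: 3.1
position: [0.425, -0.1108, 0.1408]
ee_rot: [-0.007, 0.167, 0.986, 0.003]
contact_force: [0.2, -0.4, 0.4]
width: 0.0854
```

```bash
cat > go.py <<'E'
import sys,numpy as np
from scipy.spatial.transform import Rotation as Ro
from rig import get_state
def go(x,y,z,yaw,pr=True):
    s=get_state();q=s['ee_rot'];R=Ro.from_quat([q[1],q[2],q[3],q[0]])
    ya=np.radians(yaw);T=Ro.from_matrix(np.array([[np.cos(ya),np.sin(ya),0],[np.sin(ya),-np.cos(ya),0],[0,0,-1]]))
    cur=np.degrees(np.arctan2(R.as_matrix()[1,0],R.as_matrix()[0,0]))
    print('t',s['clock'],'pos',s['position'].round(4),'yaw',cur.round(2),'zaxis',R.as_matrix()[:,2].round(4),'q',np.degrees(s['qpos']).round(0),'F',s['contact_force'].round(1),'M',s['moment'].round(2),'w',round(s['width'],4))
    d=np.array([x,y,z])-s['position']
    print('shift now(tool)',R.inv().apply(d).round(4),'shift after turn',T.inv().apply(d).round(4),'turn',np.degrees((R.inv()*T).as_rotvec()).round(2))
if __name__=='__main__': go(*map(float,sys.argv[1:]))
E
python3 go.py .420 -.128 .10 178.05
```

```text
t 3.1 pos [ 0.425  -0.1108  0.1408] yaw 160.82 zaxis [-0.0118  0.0089 -0.9999] q [-24.   9. 110.   0.  62. -95.] F [ 0.2 -0.4  0.4] M [-0.01 -0.03 -0.03] w 0.0854
shift now(tool) [-0.0015 -0.018   0.0407] shift after turn [ 0.0044 -0.0173  0.0408] turn [  0.38  -0.76 -17.24]
```

drive_tool(motion=".2 -.4 -8.6 0 0 0 100;.2 -.4 -8.6 0 0 0 100;0 0 0 .0044 -.0173 .03 100;0 0 0 0 0 0 100")

```text
clock: 3.6
position: [0.4194, -0.1277, 0.1096]
ee_rot: [-0.0, 0.012, 1.0, 0.0]
contact_force: [0.2, 0.2, 0.2]
width: 0.0856
```

```bash
python3 go.py .420 -.128 .016 178.05
python3 - <<'E'
from meas import *
grab('top','top1')
a=cv2.imread('pics/top1.png')
cv2.imwrite('pics/z4.png',cv2.resize(a[150:270,240:410],None,fx=4.5,fy=4.5,interpolation=cv2.INTER_CUBIC))
E
```

```text
t 3.6 pos [ 0.4194 -0.1277  0.1096] yaw 178.68 zaxis [-3.e-04  1.e-04 -1.e+00] q [ -26.   10.  113.    0.   57. -115.] F [0.2 0.2 0.2] M [ 0.02  0.02 -0.04] w 0.0856
shift now(tool) [-0.0006 -0.0003  0.0936] shift after turn [-0.0006 -0.0002  0.0936] turn [ 0.01 -0.02  0.63]
```

View pics/z4.png

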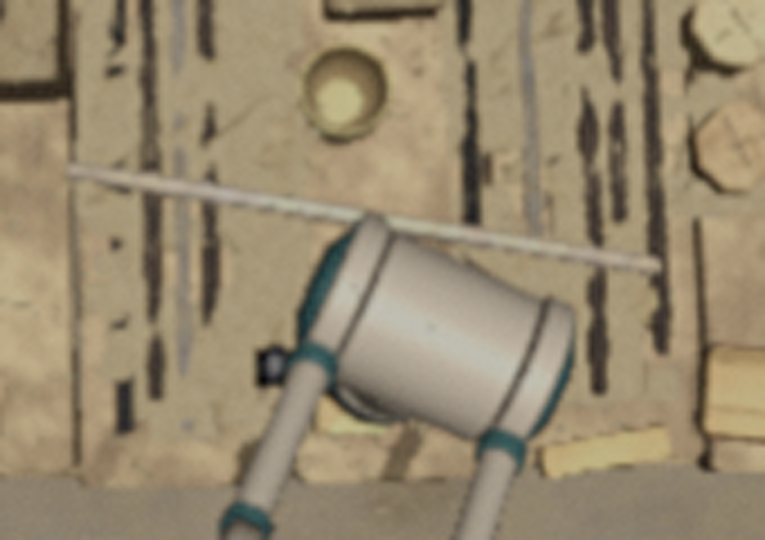

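drive_tool(motion="0 0 .6 -.0006 0 .04 100;0 0 0 0 0 .04 100;0 0 0 0 0 .017 100;0 0 0 0 0 0 100;0 0 0 0 0 0 0;0 0 0 0 0 0 0;0 0 0 0 0 0 0;0 0 0 0 0 0 0;0 0 0 0 0 0 0;0 0 0 0 0 0 0", newtons=50)

```text
clock: 4.9
position: [0.4299, -0.1292, 0.0191]
ee_rot: [0.01, 0.017, 1.0, -0.003]
contact_force: [-0.1, 0.3, -1.3]
width: 0.0468
```

```bash
python3 go.py .420 -.128 .012 178.05
```

```text
t 4.9 pos [ 0.4299 -0.1292  0.0191] yaw 178.03 zaxis [ 0.019  -0.0067 -0.9998] q [ -26.   18.  119.    0.   41. -114.] F [-0.1  0.3 -1.3] M [ 0.    0.01 -0.01] w 0.0468
shift now(tool) [0.0101 0.0009 0.0069] shift after turn [0.01   0.0009 0.0071] turn [-0.35  1.1  -0.02]
```

drive_tool(motion="0 0 0 0 0 0 100;0 0 0 0 0 0 100;0 0 0 0 0 0 100;-.35 1.1 0 .010 0.001 0.007 100;0 0 0 0 0 0 100")

```text
clock: 5.52
position: [0.4193, -0.1279, 0.0114]
ee_rot: [-0.001, 0.017, 1.0, 0.0]
contact_force: [-0.1, 1.3, 0.5]
width: 0.0852
```

```bash
python3 go.py .420 -.128 .012 178.05
```

```text
t 5.525 pos [ 0.4193 -0.1279  0.0114] yaw 178.03 zaxis [-1.7e-03  6.0e-04 -1.0e+00] q [ -26.   19.  120.   -0.   41. -114.] F [-0.1  1.3  0.5] M [0.04 0.03 0.01] w 0.0852
shift now(tool) [-0.0007 -0.0001 -0.0006] shift after turn [-0.0007 -0.0001 -0.0006] turn [ 0.03 -0.1  -0.02]
```

Pose is right; close with more patience and then lift a little.

drive_tool(motion="0 0 0 0 0 0 0;0 0 0 0 0 0 0;0 0 0 0 0 0 0;0 0 0 0 0 0 0;0 0 0 0 0 0 0", newtons=60)

```text
clock: 6.15
position: [0.4197, -0.1281, 0.0115]
ee_rot: [-0.001, 0.017, 1.0, 0.0]
contact_force: [1.1, -0.7, -0.0]
width: 0.0472
```

```bash
python3 go.py .420 -.128 .012 178.05
```

```text
t 6.15 pos [ 0.4197 -0.1281  0.0115] yaw 178.03 zaxis [-1.1e-03  3.0e-04 -1.0e+00] q [ -26.   19.  120.   -0.   41. -114.] F [ 1.1 -0.7 -0. ] M [ 0.01  0.03 -0.03] w 0.0472
shift now(tool) [-0.0003  0.0001 -0.0005] shift after turn [-0.0003  0.0001 -0.0005] turn [ 0.01 -0.06 -0.02]
```

drive_tool(motion="0 0 0 0 0 -.03 0;0 0 0 0 0 -.04 0;0 0 0 0 0 -.04 0;0 0 0 0 0 -.02 0;0 0 0 0 0 0 0")

```text
clock: 6.78
position: [0.4185, -0.1274, 0.1437]
ee_rot: [-0.003, 0.017, 1.0, 0.001]
contact_force: [0.6, -0.5, -1.6]
width: 0.0473
```

```bash
python3 go.py .420 -.128 .13 178.05
python3 - <<'E'
from meas import *
grab('scene','sc2')
a=cv2.imread('pics/sc2.png')
cv2.imwrite('pics/z5.png',cv2.resize(a[120:300,220:440],None,fx=3.5,fy=3.5,interpolation=cv2.INTER_CUBIC))
E
```

```text
t 6.775 pos [ 0.4185 -0.1274  0.1437] yaw 178.03 zaxis [-0.005   0.0023 -1.    ] q [ -26.    8.  110.   -0.   62. -114.] F [ 0.6 -0.5 -1.6] M [-0.04 -0.04 -0.02] w 0.0473
shift now(tool) [-0.0016 -0.0006  0.0137] shift after turn [-0.0016 -0.0006  0.0137] turn [ 0.12 -0.29 -0.02]
```

View pics/z5.png

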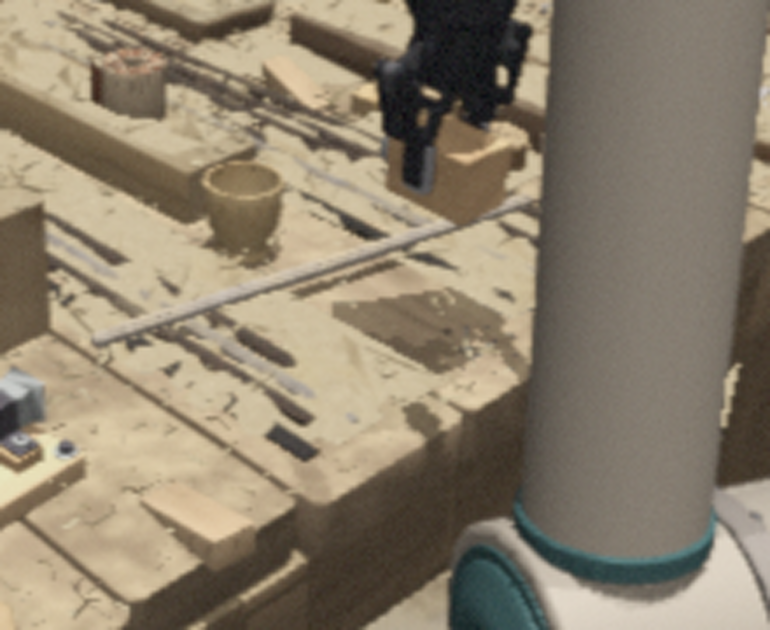

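drive_tool(motion="0 0 0 -.0068 .0425 0 0;0 0 0 -.0068 .0425 0 0;0 0 0 -.0068 .0425 0 0;0 0 0 -.0068 .0425 0 0;0 0 0 -.0068 .0425 0 0;0 0 0 -.0068 .0425 0 0;0 0 0 -.0068 .0425 0 0;0 0 0 -.0068 .0425 0 0;0 0 0 -.0068 .0425 0 0;0 0 0 -.0068 .0425 0 0;0 0 10 0 0 0 0;0 0 10 0 0 0 0")

```text
clock: 8.32
position: [0.4925, 0.307, 0.1189]
ee_rot: [-0.021, 0.197, 0.98, -0.006]
contact_force: [-0.0, 0.2, -1.6]
width: 0.0471
```

drive_tool(motion="0 0 10 0 0 0 0;0 0 10 0 0 0 0;0 0 10 0 0 0 0;0 0 10 0 0 0 0;0 0 10 0 0 0 0;0 0 10 0 0 0 0;0 0 0 0 0 0 0")

```text
clock: 9.2
position: [0.4842, 0.3037, 0.1025]
ee_rot: [-0.02, 0.673, 0.739, -0.029]
contact_force: [0.1, 0.0, -1.6]
width: 0.0471
```

```bash
python3 go.py .5092 .3365 .10 95.4
```

```text
t 9.2 pos [0.4842 0.3037 0.1025] yaw 95.39 zaxis [-0.0683 -0.0161 -0.9975] q [25. 23. 95.  1. 66. 19.] F [ 0.1  0.  -1.6] M [ 0.02 -0.09 -0.01] w 0.0471
shift now(tool) [0.0303 0.0281 0.0003] shift after turn [0.0303 0.028  0.0025] turn [-3.99  0.55 -0.03]
```

drive_tool(motion="-2 .3 0 .015 .014 0 0;-2 .3 0 .015 .014 0 0;0 0 0 0 0 0 0")

```text
clock: 9.57
position: [0.5105, 0.3387, 0.0988]
ee_rot: [0.0, 0.671, 0.741, 0.002]
contact_force: [0.9, -1.4, -1.1]
width: 0.0474
```

```bash
python3 go.py .5092 .3365 .10 95.4;python3 - <<'E'
from meas import *
grab('scene','sc3');grab('top','top3')
a=cv2.imread('pics/sc3.png')
cv2.imwrite('pics/z6.png',cv2.resize(a[180:320,110:290],None,fx=4.2,fy=4.2,interpolation=cv2.INTER_CUBIC))
a=cv2.imread('pics/top3.png')
cv2.imwrite('pics/z7.png',cv2.resize(a[160:250,130:250],None,fx=5,fy=5,interpolation=cv2.INTER_CUBIC))
E
```

```text
t 9.575 pos [0.5105 0.3387 0.0988] yaw 95.64 zaxis [ 0.0028  0.0017 -1.    ] q [27. 24. 93.  0. 63. 21.] F [ 0.9 -1.4 -1.1] M [-0.03  0.04  0.03] w 0.0474
shift now(tool) [-0.0021 -0.0015 -0.0012] shift after turn [-0.0021 -0.0015 -0.0012] turn [ 0.17 -0.08  0.24]
```

View pics/z6.png

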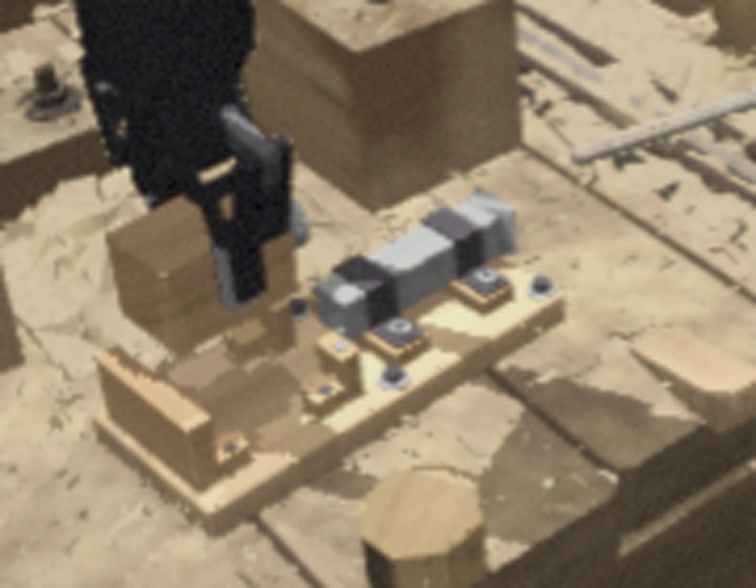

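View pics/z7.png

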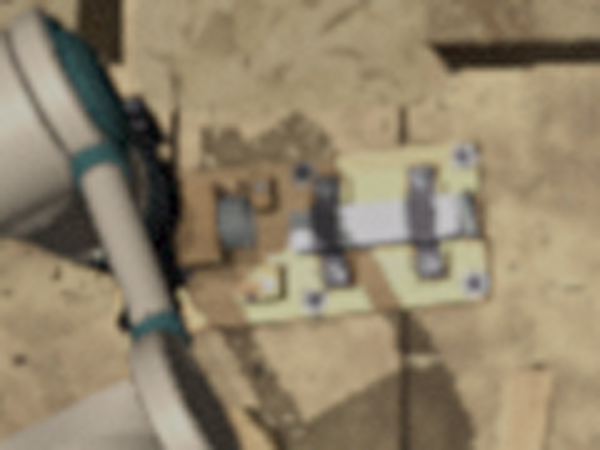

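Run:
```python
from meas import *
u=np.array([-.0935,.9956]);n=np.array([.9956,.0935]);c=np.array([.5204,.2178]);O=c+.03725*u
def J(p): p=p[:,:2]-O; return (np.c_[p@n,-p@u]*1000).round(1)
im,P=cloud('top3');Z=P[:,:,2]
hsv=cv2.cvtColor(im,cv2.COLOR_RGB2HSV)
m=comp(box(195,214,166,184)&(Z>.10)&(Z<.14)&(hsv[:,:,1]<40)); print(m.sum(),P[m].mean(0),J(P[m]).min(0),J(P[m]).max(0),J(P[m]).mean(0))
ph=box(190,218,160,185)&(Z>.11)&(Z<.15)&(hsv[:,:,1]>=40); print(ph.sum(),J(P[ph]).min(0),J(P[ph]).max(0),P[ph][:,2].mean())
q=P[m];t=J(q)
for a in np.arange(t[:,1].min(),t[:,1].max(),3): k=(t[:,1]>=a)&(t[:,1]<a+3);print(a,t[k][:,0].min(),t[k][:,0].max(),t[k][:,0].mean(),q[k][:,2].max())
s=get_state()['position'];print('TCP in jig',J(np.array([s])))
```

```text
54 [0.51308845 0.29538345 0.12241109] [-12.1 -49.4] [ 16.6 -32.6] [-1.48148148e-02 -4.06685185e+01]
152 [-36.2 -77.6] [ 36.7 -33.7] 0.13225272977510125
-49.4 -12.1 16.6 2.0777777777777775 0.128333990631472
-46.4 -11.1 16.6 -1.04 0.1278775829861729
-43.4 -10.8 12.4 2.162499999999999 0.13153920394716012
-40.4 -9.3 12.3 0.46000000000000013 0.13044681875091912
-37.4 -12.0 8.7 -1.5272727272727271 0.12922110979436896
-34.4 -11.4 11.5 -2.3666666666666667 0.12926369312538855
TCP in jig [[  0.5 -82.9]]
```

drive_tool(motion=".17 -.1 .25 -.0029 -.001 0 0;0 0 0 0 0 .02 0;0 0 0 0 0 .015 0;0 0 0 0 0 0 0")

```text
clock: 10.18
position: [0.5086, 0.3331, 0.0635]
ee_rot: [0.0, 0.674, 0.739, -0.001]
contact_force: [0.6, 0.6, -2.2]
width: 0.0472
```

```bash
python3 go.py .5093 .3358 .045 95.4
```

```text
t 10.175 pos [0.5086 0.3331 0.0635] yaw 95.31 zaxis [-0.0018 -0.0022 -1.    ] q [27. 26. 96. -0. 58. 21.] F [ 0.6  0.6 -2.2] M [-0.04 -0.02 -0.04] w 0.0472
shift now(tool) [0.0027 0.0009 0.0185] shift after turn [0.0027 0.0009 0.0185] turn [-0.11  0.12 -0.09]
```

drive_tool(motion="-.1 .1 0 .0027 .0009 .009 0;0 0 0 0 0 .005 0;0 0 0 0 0 0 0")

```text
clock: 10.55
position: [0.5101, 0.3362, 0.0496]
ee_rot: [0.0, 0.674, 0.739, 0.001]
contact_force: [0.2, 0.0, -1.5]
width: 0.0473
```

```bash
python3 go.py .5093 .3358 .045 95.4
```

```text
t 10.55 pos [0.5101 0.3362 0.0496] yaw 95.3 zaxis [ 1.4e-03  6.0e-04 -1.0e+00] q [27. 27. 96. -0. 56. 22.] F [ 0.2  0.  -1.5] M [ 0.03  0.02 -0.03] w 0.0473
shift now(tool) [-0.0003 -0.0008  0.0046] shift after turn [-0.0003 -0.0008  0.0046] turn [ 0.09 -0.02 -0.1 ]
```

Underside is at about 0.038 with no contact yet. I'll step down.

drive_tool(motion="0 0 0 0 -.0008 .005 0;0 0 0 0 0 .004 0;0 0 0 0 0 0 0")

```text
clock: 10.92
position: [0.5088, 0.3362, 0.0404]
ee_rot: [0.0, 0.674, 0.739, 0.001]
contact_force: [0.3, 0.1, -2.0]
width: 0.0473
```

```bash
python3 go.py .5093 .3358 .0315 95.4
```

```text
t 10.925 pos [0.5088 0.3362 0.0404] yaw 95.29 zaxis [ 8.e-04  6.e-04 -1.e+00] q [27. 28. 97.  0. 55. 22.] F [ 0.3  0.1 -2. ] M [-0.01  0.04 -0.03] w 0.0473
shift now(tool) [-0.0005  0.0005  0.0089] shift after turn [-0.0005  0.0005  0.0089] turn [ 0.05 -0.03 -0.11]
```

drive_tool(motion="0 0 0 0 .0004 .005 0;0 0 0 0 0 .003 0;0 0 0 0 0 .001 0;0 0 0 0 0 0 0")

```text
clock: 11.42
position: [0.5088, 0.3362, 0.0315]
ee_rot: [-0.0, 0.674, 0.739, 0.0]
contact_force: [-1.4, 0.8, -1.5]
width: 0.0477
```

```bash
python3 go.py .5093 .3358 .0315 95.4
```

```text
t 11.425 pos [0.5088 0.3362 0.0315] yaw 95.28 zaxis [ 2.e-04  6.e-04 -1.e+00] q [27. 28. 97.  0. 54. 22.] F [-1.4  0.8 -1.5] M [ 0.03  0.11 -0.05] w 0.0477
shift now(tool) [-0.0004  0.0004  0.    ] shift after turn [-0.0004  0.0004  0.    ] turn [ 0.02 -0.03 -0.12]
```

drive_tool(motion="0 0 0 0 0 0 75;0 0 0 0 0 0 75;0 0 0 0 0 0 75;0 0 0 0 0 -.03 75;0 0 0 0 0 -.04 75;0 0 0 0 0 -.04 75;0 0 0 0 0 0 75")

```text
clock: 12.3
position: [0.5106, 0.3365, 0.1444]
ee_rot: [0.001, 0.674, 0.739, 0.002]
contact_force: [-0.2, -0.3, -0.2]
width: 0.0642
```

```bash
python3 go.py .532 -.168 .12 79.4;python3 - <<'E'
from meas import *
grab('scene','sc4')
a=cv2.imread('pics/sc4.png')
cv2.imwrite('pics/z8.png',cv2.resize(a[180:320,110:290],None,fx=4.2,fy=4.2,interpolation=cv2.INTER_CUBIC))
E
```

```text
t 12.3 pos [0.5106 0.3365 0.1444] yaw 95.3 zaxis [ 0.0033  0.0014 -1.    ] q [27. 22. 90. -0. 68. 22.] F [-0.2 -0.3 -0.2] M [-0.03  0.01  0.03] w 0.0642
shift now(tool) [-0.5044 -0.0254  0.0238] shift after turn [-0.492   0.1139  0.0244] turn [ 0.19 -0.09 15.9 ]
```

View pics/z8.png

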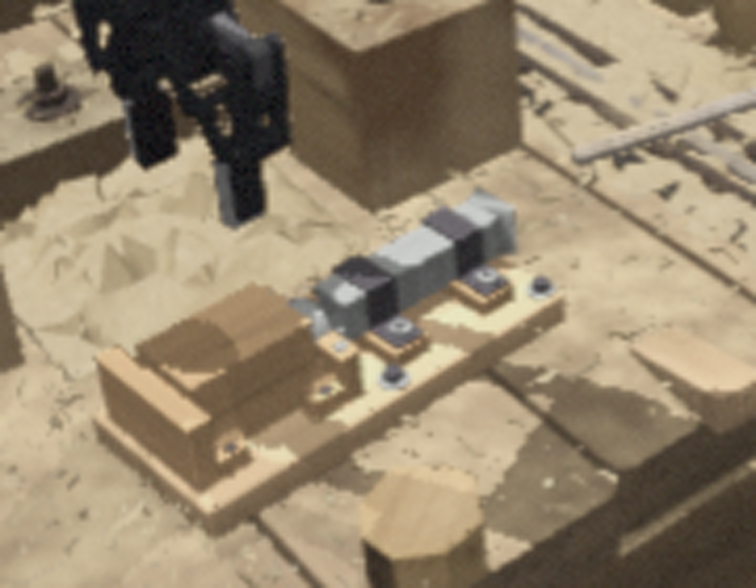

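drive_tool(motion="0 0 0 -.042 -.002 0 45;0 0 0 -.042 -.002 0 45;0 0 0 -.042 -.002 0 45;0 0 0 -.042 -.002 0 45;0 0 0 -.042 -.002 0 45;0 0 0 -.042 -.002 0 45;0 0 0 -.042 -.002 0 45;0 0 0 -.042 -.002 0 45;0 0 0 -.042 -.002 0 45;0 0 0 -.042 -.002 0 45;0 0 8 -.042 -.002 0 45;0 0 8 0 0 0 45")

```text
clock: 13.85
position: [0.5206, -0.1402, 0.1241]
ee_rot: [-0.01, 0.772, 0.636, -0.012]
contact_force: [0.2, 1.0, 0.4]
width: 0.0377
```

```bash
python3 go.py .5323 -.167 .09 79.5;python3 - <<'E'
from meas import *
grab('top','top5')
u=np.array([-.0935,.9956]);n=np.array([.9956,.0935]);c=np.array([.5204,.2178]);O=c+.03725*u
def J(p): p=p[:,:2]-O; return (np.c_[p@n,-p@u]*1000).round(1)
im,P=cloud('top5');Z=P[:,:,2]
H=comp(box(190,225,145,185)&(Z>.060)&(Z<.08)); print('hand',H.sum(),J(P[H]).min(0),J(P[H]).max(0),np.median(P[H][:,2]),cv2.minAreaRect((P[H][:,:2]*1000).astype(np.float32)))
a=cv2.imread('pics/top5.png')
cv2.imwrite('pics/z9.png',cv2.resize(a[140:260,140:400],None,fx=3,fy=3,interpolation=cv2.INTER_CUBIC))
E
```

```text
t 13.85 pos [ 0.5206 -0.1402  0.1241] yaw 78.97 zaxis [-3.030e-02  3.000e-04 -9.995e-01] q [-22.  18.  99.  -1.  64. -11.] F [0.2 1.  0.4] M [-0.    0.03 -0.01] w 0.0377
shift now(tool) [-0.0239  0.0176  0.0337] shift after turn [-0.0242  0.0164  0.0341] turn [-1.71  0.31 -0.53]
hand 459 [ -37. -132.] [ 39.4 -43.4] 0.06694469594037566 ((509.867919921875, 342.34228515625), (76.40914154052734, 88.5655517578125), 5.373074054718018)
```

View pics/z9.png

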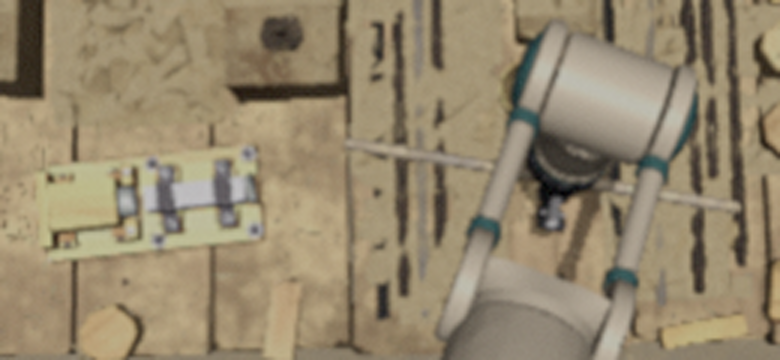

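drive_tool(motion="-1.7 .3 -.5 -.0242 .0165 0 45;0 0 0 0 0 .02 45;0 0 0 0 0 0 45")

```text
clock: 14.28
position: [0.5292, -0.1649, 0.0993]
ee_rot: [-0.004, 0.768, 0.641, -0.001]
contact_force: [-0.2, -0.4, -0.6]
width: 0.0383
```

```bash
python3 go.py .5323 -.167 .06 79.5
```

```text
t 14.275 pos [ 0.5292 -0.1649  0.0993] yaw 79.69 zaxis [-0.007   0.0045 -1.    ] q [-25.  20. 100.   0.  60. -14.] F [-0.2 -0.4 -0.6] M [ 0.02 -0.   -0.05] w 0.0383
shift now(tool) [-0.0017  0.0037  0.0393] shift after turn [-0.0015  0.0034  0.0393] turn [-0.44 -0.18  0.19]
```

drive_tool(motion="-.4 -.2 .2 -.0015 .0034 .015 45;0 0 0 0 0 .02 45;0 0 0 0 0 0 45")

```text
clock: 14.65
position: [0.5323, -0.1655, 0.0637]
ee_rot: [-0.0, 0.767, 0.641, -0.0]
contact_force: [0.5, -0.5, 0.4]
width: 0.0384
```

```bash
python3 go.py .5323 -.167 .005 79.5
```

```text
t 14.65 pos [ 0.5323 -0.1655  0.0637] yaw 79.79 zaxis [-0.0012  0.     -1.    ] q [-24.  23. 102.  -0.  55. -14.] F [ 0.5 -0.5  0.4] M [-0.04 -0.03  0.03] w 0.0384
shift now(tool) [-0.0014  0.0004  0.0587] shift after turn [-0.0014  0.0003  0.0587] turn [-0.07  0.01  0.29]
```

drive_tool(motion="0 0 .3 -.0014 .0003 .018 45;0 0 0 0 0 .018 45;0 0 0 0 0 0.010 45;0 0 0 0 0 0 45")

```text
clock: 15.15
position: [0.535, -0.1668, 0.0202]
ee_rot: [0.002, 0.768, 0.641, 0.001]
contact_force: [0.8, 0.5, 0.1]
width: 0.0384
```

```bash
python3 go.py .5323 -.167 .005 79.5
```

```text
t 15.15 pos [ 0.535  -0.1668  0.0202] yaw 79.74 zaxis [ 0.0041 -0.0024 -1.    ] q [-24.  26. 105.  -0.  49. -14.] F [0.8 0.5 0.1] M [ 0.02 -0.   -0.02] w 0.0384
shift now(tool) [-0.0006 -0.0027  0.0152] shift after turn [-0.0007 -0.0026  0.0152] turn [0.26 0.09 0.24]
```

drive_tool(motion=".26 .1 .2 -.0007 -.0026 .008 45;0 0 0 0 0 .006 45;0 0 0 0 0 0 45")

```text
clock: 15.52
position: [0.5332, -0.1674, 0.0068]
ee_rot: [0.001, 0.769, 0.64, 0.001]
contact_force: [0.3, 0.4, 0.7]
width: 0.0383
```

```bash
python3 go.py .5323 -.167 .006 79.5
```

```text
t 15.525 pos [ 0.5332 -0.1674  0.0068] yaw 79.55 zaxis [ 2.2e-03 -8.0e-04 -1.0e+00] q [-25.  27. 106.   0.  48. -14.] F [0.3 0.4 0.7] M [ 0.07  0.   -0.05] w 0.0383
shift now(tool) [ 0.0003 -0.001   0.0008] shift after turn [ 0.0003 -0.001   0.0008] turn [0.13 0.02 0.05]
```

drive_tool(motion=".13 0 0 0 -.001 .0035 45;0 0 0 0 0 0 20;0 0 0 0 0 0 0;0 0 0 0 0 0 0;0 0 0 0 0 0 0;0 0 0 0 0 0 0", newtons=90)

```text
clock: 16.27
position: [0.5323, -0.1674, 0.0037]
ee_rot: [0.0, 0.768, 0.64, -0.0]
contact_force: [0.6, 0.7, -0.2]
width: 0.011
```

```bash
python3 go.py .5323 -.167 .006 79.5
```

```text
t 16.275 pos [ 0.5323 -0.1674  0.0037] yaw 79.58 zaxis [ 3.e-04 -9.e-04 -1.e+00] q [-25.  27. 106.  -0.  47. -14.] F [ 0.6  0.7 -0.2] M [-0.    0.06  0.06] w 0.011
shift now(tool) [ 0.0004 -0.0001 -0.0023] shift after turn [ 0.0004 -0.0001 -0.0023] turn [0.02 0.04 0.08]
```

drive_tool(motion="0 0 0 0 0 0 0;0 0 0 0 0 -.01 0;0 0 0 0 0 -.015 0;0 0 0 0 0 -.02 0;0 0 0 0 0 -.02 0;0 0 0 0 0 0 0")

```text
clock: 17.02
position: [0.5318, -0.1672, 0.0722]
ee_rot: [0.0, 0.768, 0.64, -0.0]
contact_force: [-0.1, 0.2, -3.7]
width: 0.0103
```

```bash
python3 go.py .5323 -.167 .1 79.5;python3 - <<'E'
from meas import *
grab('scene','sc6')
a=cv2.imread('pics/sc6.png')
cv2.imwrite('pics/z10.png',cv2.resize(a[100:260,220:440],None,fx=3.6,fy=3.6,interpolation=cv2.INTER_CUBIC))
E
```

```text
t 17.025 pos [ 0.5318 -0.1672  0.0722] yaw 79.56 zaxis [-6.e-04 -6.e-04 -1.e+00] q [-25.  22. 102.  -0.  56. -14.] F [-0.1  0.2 -3.7] M [-0.05 -0.01 -0.  ] w 0.0103
shift now(tool) [ 0.0002  0.0005 -0.0278] shift after turn [ 0.0003  0.0005 -0.0278] turn [-0.03  0.04  0.06]
```

View pics/z10.png

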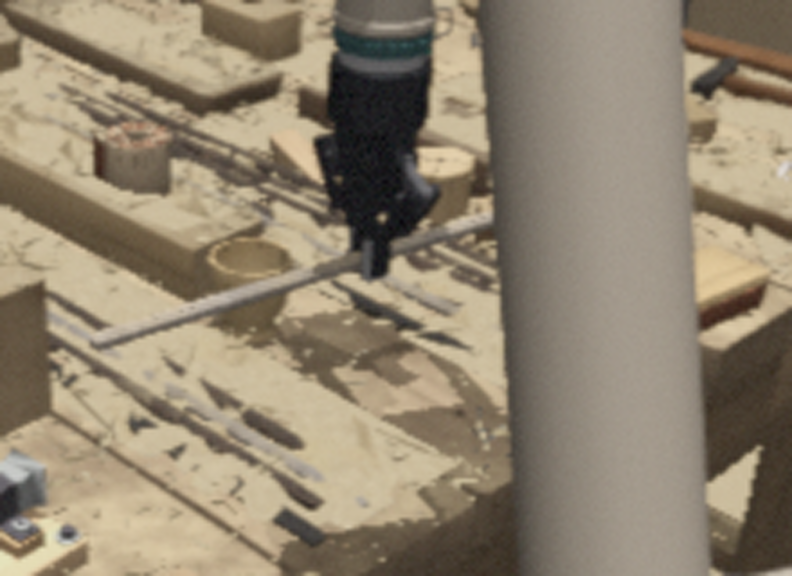

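```bash
cat > bar.py <<'E'
from meas import *
import sys
def bar(tag,c0=232,c1=312):
    grab('top',tag); im,P=cloud(tag);Z=P[:,:,2]
    m=comp(box(165,235,c0,c1)&(Z>.033)&(Z<.075))
    p=P[m];c=p.mean(0);u=np.linalg.svd(p-c)[2][0];u=u*np.sign(u[1])
    t=(p-c)@u;A=np.polyfit(p[:,1],p[:,2],1);B=np.polyfit(p[:,1],p[:,0],1)
    e=p[np.argsort(-p[:,1])[:12]]
    print(m.sum(),'ymin/max',p[:,1].min().round(4),p[:,1].max().round(4),'slope z/y',A[0].round(4),'slope x/y',B[0].round(4),'yaw',np.degrees(np.arctan2(1,B[0])).round(2),'at front x,z',np.polyval(B,p[:,1].max()).round(4),np.polyval(A,p[:,1].max()).round(4))
    return im
if __name__=='__main__':
    bar(sys.argv[1],*map(int,sys.argv[2:]))
    a=cv2.imread(f'pics/{sys.argv[1]}.png');cv2.imwrite(f'pics/{sys.argv[1]}z.png',cv2.resize(a[140:260,140:400],None,fx=3,fy=3,interpolation=cv2.INTER_CUBIC))
E
python3 bar.py top6
```

```text
47 ymin/max 0.069 0.1368 slope z/y -0.1254 slope x/y -0.0593 yaw 93.39 at front x,z 0.6244 0.0502
```

View pics/top6z.png

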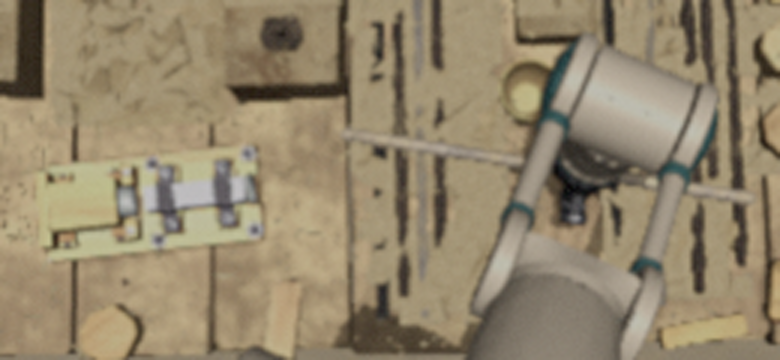

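```bash
sed -i 's/box(165,235,c0,c1)/box(R[0],R[1],c0,c1)/; s/^import sys/import sys\nR=(180,235)/' bar.py; sed -i 's/(Z>.033)/(Z>.022)/;s/(Z<.075)/(Z<.12)/' bar.py
python3 - <<'E'
import bar
from meas import *
im,P=cloud('top6');Z=P[:,:,2]
for n,b in dict(front=box(178,202,254,312),rear=box(195,212,368,394)).items():
    m=comp(b&(Z>.03)&(Z<.12));p=P[m]
    for a in np.arange(p[:,1].min(),p[:,1].max(),.04):
        k=(p[:,1]>=a)&(p[:,1]<a+.04);print(n,p[k].mean(0).round(4),k.sum())
    print(p[:,1].min(),p[:,1].max())
E
```

```text
front [ 0.5466 -0.0893  0.091 ] 60
front [ 0.5541 -0.0479  0.091 ] 64
front [ 0.5617 -0.0074  0.0901] 58
front [0.5687 0.0319 0.0902] 59
front [0.5739 0.0597 0.0889] 23
-0.10845750955797324 0.06559465110872134
rear [ 0.5027 -0.332   0.0929] 58
rear [ 0.5085 -0.2971  0.0929] 45
-0.3521519122316526 -0.27959951863775745
```

drive_tool(motion="0 .25 -7.8 0 0 0 0;0 .3 -7.9 0 0 0 0;0 0 0 0 0 0 0")

```text
clock: 17.5
position: [0.528, -0.1654, 0.0675]
ee_rot: [-0.008, 0.671, 0.741, 0.002]
contact_force: [0.1, -0.2, -4.0]
width: 0.0106
```

```bash
python3 go.py .549 -.0866 .0722 95.25
```

```text
t 17.5 pos [ 0.528  -0.1654  0.0675] yaw 95.65 zaxis [-0.0095  0.0134 -0.9999] q [-25.  22. 102.   1.  57. -31.] F [ 0.1 -0.2 -4. ] M [-0.15 -0.04 -0.01] w 0.0106
shift now(tool) [ 0.0764  0.0287 -0.0038] shift after turn [ 0.0766  0.0282 -0.0047] turn [-0.47 -0.82  0.4 ]
```

drive_tool(motion="-.5 -.3 .4 .026 .0095 -.002 0;0 0 0 .026 .0095 -.002 0;0 0 0 .025 .0095 0 0;0 0 0 0 0 0 0")

```text
clock: 18.0
position: [0.5481, -0.0841, 0.0694]
ee_rot: [-0.005, 0.679, 0.735, 0.002]
contact_force: [-0.4, 0.4, -3.9]
width: 0.0104
```

```bash
python3 go.py .549 -.0866 .05 95.25; python3 bar.py top7 230 300
```

```text
t 18.0 pos [ 0.5481 -0.0841  0.0694] yaw 94.54 zaxis [-0.005   0.0103 -0.9999] q [-16.  22. 102.   1.  56. -21.] F [-0.4  0.4 -3.9] M [-0.14  0.02  0.01] w 0.0104
shift now(tool) [-0.0028  0.0007  0.0194] shift after turn [-0.0026  0.0006  0.0194] turn [-0.24 -0.61 -0.71]
232 ymin/max -0.0167 0.1393 slope z/y -0.0061 slope x/y -0.0786 yaw 94.49 at front x,z 0.5321 0.0899
```

View pics/top7z.png

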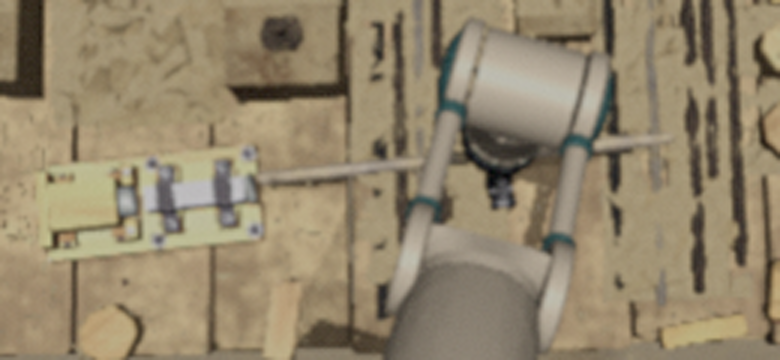

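drive_tool(motion="-.24 .3 -.7 -.005 -.0005 .01 0;0 0 0 0 0 .012 0;0 0 0 0 0 0 0")

```text
clock: 18.42
position: [0.5465, -0.0919, 0.0447]
ee_rot: [-0.006, 0.675, 0.738, 0.004]
contact_force: [-0.4, -0.4, -4.1]
width: 0.0106
```

```bash
python3 go.py .549 -.0866 .03 95.25; python3 bar.py top8 225 300
```

```text
t 18.425 pos [ 0.5465 -0.0919  0.0447] yaw 95.07 zaxis [-0.0036  0.0152 -0.9999] q [-17.  24. 104.   1.  53. -23.] F [-0.4 -0.4 -4.1] M [-0.06 -0.01 -0.01] w 0.0106
shift now(tool) [0.0048 0.003  0.0148] shift after turn [0.0051 0.0029 0.0147] turn [-0.12 -0.88 -0.18]
244 ymin/max -0.0262 0.1446 slope z/y 0.0029 slope x/y -0.0902 yaw 95.15 at front x,z 0.5271 0.0666
```

drive_tool(motion="-.1 -.1 -.2 0 .0008 .009 0;0 0 0 0 0 .007 0;0 0 0 0 0 0 0")

```text
clock: 18.85
position: [0.5481, -0.0922, 0.0283]
ee_rot: [-0.004, 0.674, 0.739, 0.005]
contact_force: [-1.4, -0.9, -4.3]
width: 0.0103
```

```bash
python3 go.py .549 -.0866 .028 95.25; python3 bar.py top9 225 300
```

```text
t 18.85 pos [ 0.5481 -0.0922  0.0283] yaw 95.24 zaxis [ 1.000e-04  1.290e-02 -9.999e-01] q [-17.  25. 105.   1.  51. -23.] F [-1.4 -0.9 -4.3] M [-0.09 -0.01  0.04] w 0.0103
shift now(tool) [0.0055 0.0014 0.0003] shift after turn [0.0055 0.0014 0.0003] turn [ 0.07 -0.74 -0.01]
238 ymin/max -0.0267 0.1468 slope z/y 0.0058 slope x/y -0.0936 yaw 95.35 at front x,z 0.5276 0.0505
```

drive_tool(motion="0 -.3 0 .010 -.0003 .0003 0;0 0 0 .012 0 .0001 0;0 0 0 .01 0 .0001 0;0 0 0 0 0 0 0")

```text
clock: 19.4
position: [0.5451, -0.0573, 0.029]
ee_rot: [-0.002, 0.674, 0.739, 0.003]
contact_force: [-0.4, -0.7, -3.5]
width: 0.0105
```

```bash
cat > jg.py <<'E'
import numpy as np,sys
from go import go
u=np.array([-.0935,.9956]);n=np.array([.9956,.0935]);O=np.array([.5204,.2178])+.03725*u
from rig import get_state
p=get_state()['position'][:2]-O;print('TCP jig lat %.1f y %.1f tip y %.1f'%(p@n*1000,-p@u*1000,-p@u*1000-238))
t=O-float(sys.argv[1])/1000*u+n*float(sys.argv[2])/1000
go(*t,float(sys.argv[3]),95.25)
E
python3 jg.py 250 -1 .0278
python3 - <<'E'
from meas import *
grab('scene','sc10');grab('top','top10')
a=cv2.imread('pics/sc10.png')
cv2.imwrite('pics/z12.png',cv2.resize(a[180:320,110:330],None,fx=3.6,fy=3.6,interpolation=cv2.INTER_CUBIC))
E
```

```text
TCP jig lat -1.2 y 313.4 tip y 75.4
t 19.4 pos [ 0.5451 -0.0573  0.029 ] yaw 95.29 zaxis [ 0.0021  0.0075 -1.    ] q [-14.  24. 106.   1.  50. -19.] F [-0.4 -0.7 -3.5] M [-0.13 -0.03  0.03] w 0.0105
shift now(tool) [0.0634 0.0001 0.0017] shift after turn [0.0634 0.     0.0012] turn [ 0.16 -0.42  0.04]
```

View pics/z12.png

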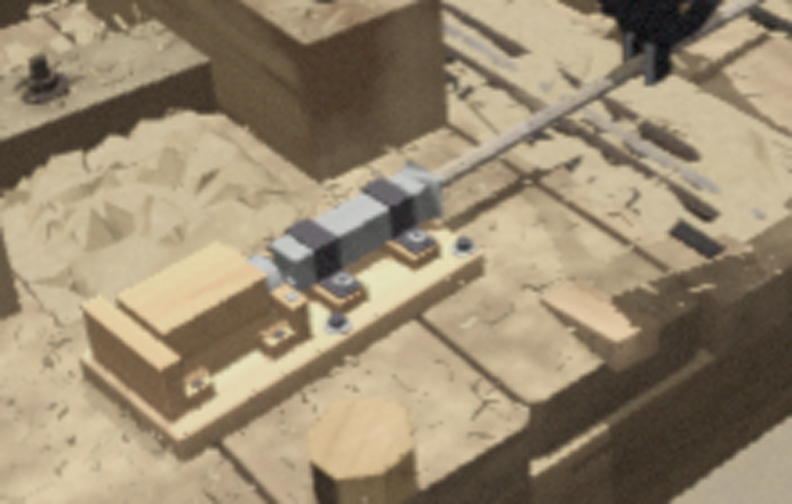

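drive_tool(motion="0.1 0 0 .015 .0001 .0006 0;0 0 0 .015 0 .0003 0;0 0 0 .015 0 .0001 0;0 0 0 0 0 0 0")

```text
clock: 20.0
position: [0.541, -0.0102, 0.0283]
ee_rot: [-0.002, 0.674, 0.739, 0.003]
contact_force: [-0.6, -0.8, -4.9]
width: 0.0105
```

```bash
python3 jg.py 200 -1 .028
```

```text
TCP jig lat -0.8 y 266.1 tip y 28.1
t 20.0 pos [ 0.541  -0.0102  0.0283] yaw 95.22 zaxis [ 6.0e-04  7.2e-03 -1.0e+00] q [ -9.  24. 107.   1.  50. -14.] F [-0.6 -0.8 -4.9] M [-0.12 -0.05  0.04] w 0.0105
shift now(tool) [ 0.0661 -0.0004  0.0007] shift after turn [ 0.0662 -0.0003  0.0003] turn [ 0.07 -0.41 -0.03]
```

drive_tool(motion="0 0 0 .015 0 .0003 0;0 0 0 .015 0 .0001 0;0 0 0 .012 0 .0001 0;0 0 0 0 0 0 0")

```text
clock: 20.5
position: [0.537, 0.0348, 0.0281]
ee_rot: [-0.002, 0.674, 0.739, 0.003]
contact_force: [0.7, 0.1, -3.3]
width: 0.0104
```

```bash
python3 jg.py 180 -1 .028
```

```text
TCP jig lat -0.6 y 221.0 tip y -17.0
t 20.5 pos [0.537  0.0348 0.0281] yaw 95.25 zaxis [ 8.0e-04  7.2e-03 -1.0e+00] q [ -4.  24. 107.   1.  49. -10.] F [ 0.7  0.1 -3.3] M [-0.06  0.04 -0.03] w 0.0104
shift now(tool) [ 0.041  -0.0005  0.0004] shift after turn [ 0.041  -0.0005  0.0001] turn [ 0.08 -0.41 -0.01]
```

drive_tool(motion="0 0 0 .012 0 .0002 0;0 0 0 .012 0 .0001 0;0 0 0 .01 0 .0001 0;0 0 0 0 0 0 0")

```text
clock: 21.0
position: [0.5338, 0.0709, 0.028]
ee_rot: [-0.002, 0.674, 0.739, 0.003]
contact_force: [0.5, -0.4, -3.5]
width: 0.0103
```

```bash
python3 jg.py 165 -.5 .028
```

```text
TCP jig lat -0.4 y 184.8 tip y -53.2
t 21.0 pos [0.5338 0.0709 0.028 ] yaw 95.23 zaxis [ 0.0011  0.007  -1.    ] q [ -0.  24. 107.   1.  49.  -6.] F [ 0.5 -0.4 -3.5] M [-0.14  0.02  0.01] w 0.0103
shift now(tool) [ 0.0198 -0.0002  0.0001] shift after turn [ 0.0198 -0.0002 -0.    ] turn [ 0.1  -0.39 -0.02]
```

drive_tool(motion="0 0 0 .01 0 .0001 0;0 0 0 .008 0 .0001 0;0 0 0 0.003 0 0 0;0 0 0 0 0 0 0")

```text
clock: 21.5
position: [0.5319, 0.093, 0.0279]
ee_rot: [-0.002, 0.674, 0.739, 0.003]
contact_force: [0.9, 0.3, -4.1]
width: 0.0105
```

```bash
python3 jg.py 156 -.5 .028
```

```text
TCP jig lat -0.2 y 162.6 tip y -75.4
t 21.5 pos [0.5319 0.093  0.0279] yaw 95.24 zaxis [ 0.0012  0.0067 -1.    ] q [  2.  24. 107.   1.  49.  -3.] F [ 0.9  0.3 -4.1] M [-0.05 -0.04 -0.03] w 0.0105
shift now(tool) [ 0.0066 -0.0003 -0.0001] shift after turn [ 0.0066 -0.0003 -0.0001] turn [ 0.1  -0.38 -0.02]
```

Now I'll go in small steps until the feed force rises.

drive_tool(motion="0 0 0 .002 0 0 0;0 0 0 .002 0 0 0")

```text
clock: 21.75
position: [0.5316, 0.0968, 0.0279]
ee_rot: [-0.002, 0.674, 0.738, 0.003]
contact_force: [0.6, -0.5, -3.2]
width: 0.0107
```

drive_tool(motion="0 0 0 .002 0 0 0;0 0 0 .001 0 0 0")

```text
clock: 22.0
position: [0.5314, 0.0999, 0.0279]
ee_rot: [-0.002, 0.674, 0.738, 0.003]
contact_force: [0.1, -0.6, -3.6]
width: 0.0103
```

drive_tool(motion="0 0 0 .002 0 0 0;0 0 0 .001 0 0 0")

```text
clock: 22.25
position: [0.5313, 0.1012, 0.028]
ee_rot: [-0.0, 0.674, 0.739, 0.002]
contact_force: [0.3, -5.1, -4.4]
width: 0.0108
```

drive_tool(motion="0 0 0 .002 0 0 0;0 0 0 .002 0 0 0")

```text
clock: 22.5
position: [0.5314, 0.1012, 0.028]
ee_rot: [0.002, 0.673, 0.74, -0.001]
contact_force: [0.4, -9.4, -3.2]
width: 0.0104
```

drive_tool(motion="0 0 0 .002 0 0 0;0 0 0 .003 0 0 0")

```text
clock: 22.75
position: [0.5314, 0.1011, 0.0281]
ee_rot: [0.005, 0.672, 0.741, -0.004]
contact_force: [1.2, -14.2, -3.1]
width: 0.0107
```

```bash
python3 jg.py 156 -.5 .028
```

```text
TCP jig lat 0.0 y 154.4 tip y -83.6
t 22.75 pos [0.5314 0.1011 0.0281] yaw 95.62 zaxis [ 0.0023 -0.0129 -0.9999] q [  4.  24. 107.  -1.  49.  -1.] F [  1.2 -14.2  -3.1] M [-2.05 -0.11 -0.16] w 0.0107
shift now(tool) [-0.0016 -0.0005  0.0001] shift after turn [-0.0016 -0.0005  0.0001] turn [0.06 0.75 0.37]
```

drive_tool(motion="0 .6 0 0 0 .0015 0;0 0 0 0 0 0 0;0 0 0 0 0 0 25;0 0 0 0 0 0 45;0 0 0 0 0 0 45;0 0 0 0 0 0 45")

```text
clock: 23.5
position: [0.533, 0.1024, 0.0282]
ee_rot: [0.002, 0.672, 0.74, 0.002]
contact_force: [0.3, 0.7, 0.7]
width: 0.0388
```

```bash
python3 jg.py 156 -.5 .1
```

```text
TCP jig lat 1.8 y 153.3 tip y -84.7
t 23.5 pos [0.533  0.1024 0.0282] yaw 95.53 zaxis [ 5.2e-03  1.0e-04 -1.0e+00] q [  4.  24. 107.  -0.  49.  -2.] F [0.3 0.7 0.7] M [-0.03  0.03  0.02] w 0.0388
shift now(tool) [-0.0027 -0.0019 -0.0718] shift after turn [-0.0027 -0.0023 -0.0718] turn [0.3  0.02 0.28]
```

Free of contact. I'll rise straight up, then move clear towards the robot so the cameras see it.

drive_tool(motion="0 0 0 0 -.001 -.02 45;0 0 0 0 0 -.03 45;0 0 0 0 0 -.03 45;0 0 0 0 0 -.03 45;0 0 0 -.03 -.03 -.02 45;0 0 0 -.04 -.03 -.02 45;0 0 0 -.04 -.03 0 45;0 0 0 -.04 -.03 0 45;0 0 0 -.04 -.03 0 45;0 0 0 0 0 0 45")

```text
clock: 24.75
position: [0.3985, -0.1064, 0.1835]
ee_rot: [0.005, 0.671, 0.741, 0.002]
contact_force: [1.0, 0.0, 0.3]
width: 0.0382
```

Run:
```python
from meas import *
s=get_state();print(s['clock'],s['position'],s['contact_force'])
grab('scene','sc20');grab('top','top20')
u=np.array([-.0935,.9956]);n=np.array([.9956,.0935]);c=np.array([.5204,.2178]);O=c+.03725*u
def J(p): p=p[:,:2]-O; return (np.c_[p@n,-p@u]*1000).round(1)
im,P=cloud('top20');Z=P[:,:,2]
m=comp(box(185,225,228,360)&(Z>.02)&(Z<.07));p=P[m];j=J(p)
A=np.polyfit(j[:,1],p[:,2],1);B=np.polyfit(j[:,1],j[:,0],1)
print('bar',m.sum(),'y',np.percentile(j[:,1],[0,1,99,100]),'tilt',A[0]*1000,'yaw err',B[0],'lat at mouth',np.polyval(B,94.5))
H=comp(box(190,225,158,180)&(Z>.064)&(Z<.08));print('hand',np.percentile(J(P[H]),[1,99],axis=0),np.median(P[H][:,2]))
a=cv2.imread('pics/sc20.png');cv2.imwrite('pics/z20.png',cv2.resize(a[130:320,110:390],None,fx=2.8,fy=2.8,interpolation=cv2.INTER_CUBIC))
a=cv2.imread('pics/top20.png');cv2.imwrite('pics/z21.png',cv2.resize(a[140:260,140:400],None,fx=3,fy=3,interpolation=cv2.INTER_CUBIC))
```

```text
24.75 [ 0.39850805 -0.10643962  0.18350212] [0.98112778 0.037932   0.32172476]
bar 324 y [105.    106.146 337.993 340.9  ] tilt -0.034833163654315345 yaw err 0.007887439678664437 lat at mouth 1.6931504284135914
hand [[ -23.3   -111.588]
 [  24.188  -47.012]] 0.06824399021647154
```

View pics/z20.png

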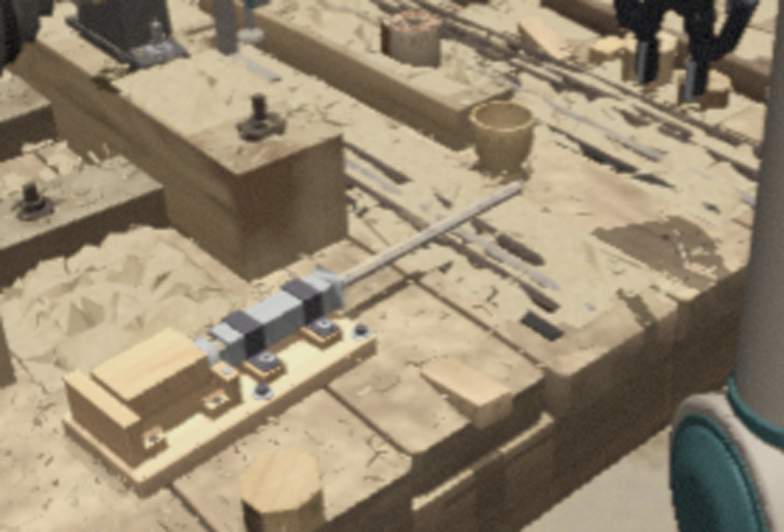

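View pics/z21.png

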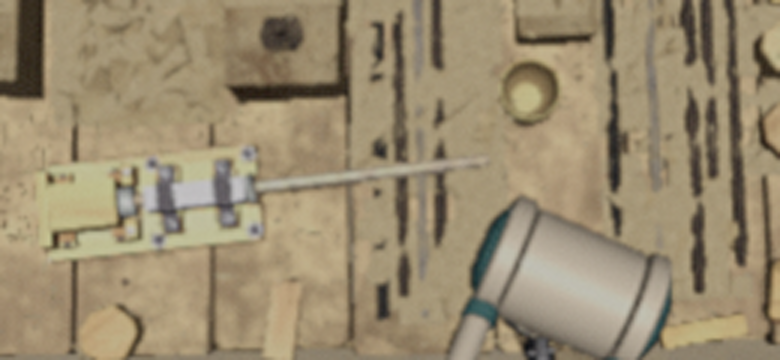

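```bash
python3 -c "
from rig import sign_off
print(sign_off())"
```

```text
the job is handed in; nothing more can be done
None
```

The handle is seated in the nest with its ferrule to the tube. The bar is fed through the guide tube to the bottom of the hole and released. I handed the job in at about 25 s of the 70 s; no verdict was reported.

**What I did**
- The first grasp on the handle came out about 10 mm off along its length, so I opened and regripped before lifting.
- The handle went into the nest without a rise in force and was released there.
- I gripped the bar about 25 mm behind its middle, lined it up from the top camera and fed it in.
- The feed ran free, then stopped firm. Force rose to 14 N with no further travel; I let go and backed clear.

**Last checks**
- **Handle:** its top was 68 mm above the bench, as expected. Its centre was about 81 mm from the jig's origin along -y.
- **Bar:** its rear end was at about 341 mm along the jig's y, so its tip is at about -87 mm. The handle's hole bottom should be at about -82 to -86 mm. Tilt was 0.035 rad and yaw error 0.008 rad, within the 0.06 limit. The gripper was clear.
- **Bystanders:** the cup, plain blank and wedge looked unmoved in the final pictures.

**Checks that disagreed**
- **Cameras:** the two cameras differed by about 5 mm on the jig, so I worked from the top camera.
- **Nest centre:** I measured it at about -80 to -82 mm, while the stated sizes suggest -85 mm. I aimed for -82 mm.
- **Bar grip:** the gripper read about 10.5 mm on the 14 mm bar, but the grip held.

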